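# Hold the humidity probe seated in the check V-block

## Robot

A 6-joint arm with a two-finger parallel gripper is mounted at the origin on the work surface. World frame = base frame: x ahead of the robot, y to its left, z up, the work surface at z = 0. Lengths are in m, angles in degrees, forces in N, time in s.
With the tool pointing down it reaches from about 0.3 to 0.75 m from the base axis. Payload 8.5 kg.
Tool frame: the origin (TCP) lies on the centre line of the jaws, within the pads' length; the fingertips stand 17 mm ahead of it and the grasp point (between the pads) lies 2 mm behind it; z points along the fingers, y is the direction in which the jaws open and shut (so a half turn about z gives the same grasp; the last joint's range is limited). The gripper opens to 85 mm and grips with 20 to 120 N. Pads are 22 mm wide; open, the fingers measure 114 mm over their backs; the gripper's body (76 mm by 85 mm) begins 54 mm behind the grasp point. The pads swing forward as they close: fully open they stand 13 mm farther back than shut.
Start: joints at [-81.893, 21.807, 74.336, -0, 83.858, -12.336], TCP at [0.192, -0.515, 0.248] pointing down, gripper open.
Joint ranges: [-178.18, 178.18], [-50.72, 133.34], [12.68, 142.11], [-81.47, 261.47], [9.98, 163.14], [-165.26, 165.26]. Speed limits (degrees/s): [136.94, 136.94, 180, 180, 180, 180].

## Interface

Orientations are given as a 3x3 rotation matrix whose columns are the frame's x, y, z axes.
In Python, from rig import env, imaging, close_job gives the robot as it stands.
- The arm moves only by the tool step_arm, never from a script. Its argument "steps" is one flat list of numbers, 7 for each row, row after row: the opening, from 0 (shut) to 1 (fully open), then the shift along the tool's x, y, z as a fraction of full scale, then the turn, a rotation vector about the tool's x, y, z as a fraction of full scale. A call has 1 to 10 rows; each row is the pose to reach, as a shift and turn from the pose commanded when the call began, along the tool's axes at that moment; what a row does not reach only later rows make up. Full scale, the value 1, is 0.3 m for a shift and 45 degrees for a turn. A row lasts 1/10 s, in which the tool goes at most 50 mm and 8.59 degrees, less where a joint would pass 70% of its speed; a pose out of reach is approached as far as the arm can. A call with a number of a shift or a turn outside -1 to 1 is refused whole. A call with a gripper value outside its range is refused whole. The fingers move at their own pace and stop on an object; "grip_force" is the grip in N (left out, the last holds). Time passes only in rows, so rows that repeat a pose let the fingers close. It gives the time, the measured TCP pose, the force and the opening at its end, in the units of the state.
- env.observe(): the state, without advancing time (a new reading comes with each control period).
- imaging.get_image(name): name is "scene" or "top" or "wrist"; returns (picture, depth): 400x640x3 uint8, blue, green, red; 400x640 float32, m along the optical axis (not along the pixel's ray), 0 where there is no reading.
- imaging.get_calibration(name): a dict with "camera_matrix" (3x3 intrinsics, pixels), "k1" (the pictures are not rectified: a ray, as slopes to the right and down, at radius r is drawn at 1 + k1 r^2 times it, then the intrinsics apply), "world_from_camera" (4x4, takes a point from camera to world coordinates). Camera axes: x right, y down, z forward; pixel columns grow to the right and rows downward; lengths in m; the calibration is good to about 2 mm. A picture is of the moment at which its call begins: read the wrist's pose just before it. get_calibration takes no time and is no camera call; for the wrist camera it gives the pose at the moment of the call.
- close_job(): hands the job in, once; it reports no verdict.
Trained networks look in the newest picture that a camera, given by its name, has taken for a name from the list of things; names that differ only in an ending like _2 or _b are one class to them, and where a whole thing is asked for, a point or a joint stands for the part that bears it (a point fixed in the world has none). Each returns a list of dicts, best first, with "score" (0 to 1); they miss things now and then, are a little off and sometimes report something else, mostly with a low value. They report only what shows in the picture. A call takes as long as a camera call.
- imaging.spot_in(camera, target): "pixel" ([column, row] in pixels, amid what is visible of it).
- imaging.regions_of(camera, target): "mask" (400x640 bool, what is visible of it) and "pixel" ([column, row] in pixels, amid what is visible of it).
- imaging.pinpoint(camera, target): "pixel" ([column, row] in pixels: a listed point, or the origin of a listed thing).
The state is a dict: "time_s": time; "q": joint angles; "qvel": joint speeds; "joint_efforts": joint torques, N m; "position": TCP position; "tool_rot": TCP orientation; "ft_force": force on the tool from outside, world axes, zero at the start; "wrist_torque": the same for the moment, N m; "grip_width": finger opening in m.
Only numpy, scipy, OpenCV 4.12 (cv2) and the standard library are available. Lean on these libraries where they do the work, as an engineer would, in place of code of your own. Each camera call takes 0.05 s, during which the arm holds its last target.

## Task

For the humidity check, take the humidity probe off its wooden rest and lay it in the V-block with its copper-banded tail end towards the red stop, then slide it along the V until you feel the tail come up against the stop. Keep hold of it there and press it straight down with about 15 N so that it bears on both faces of the V, and finish while still holding it pressed like that, without ever forcing it. Leave the data logger, the copper rain ring and the yellow battery pack where they stand.

Things in the scene. Friction and masses are not known exactly. Their poses are not given: they have to be found in the camera images.
- probe: humidity probe, loose: plain cylinder 32 mm in diameter, 170 mm long, 0.11 to 0.23 kg (hidden). Aluminium barrel, ribbed slate-grey sensor cap on the last 40 mm of one end, copper band on the last 18 mm of the other (tail) end. Origin (and centre of mass) on its axis at mid length; +x along the axis to the tail. Starts lying level on the rest, axis 40 mm up. May be rolled about its axis.
- probe_tail (a point): centre of the flat copper-banded tail end face of the probe, on its axis, 85 mm in +x from the probe's origin
- rest: wooden parking rest, fixed: board 160 x 70 x 8 mm with two shallow grooved saddles, 22 mm long, at most 33 mm high, centred 55 mm either side of its middle along x (88 mm open between them for the fingers). Origin under its middle at surface height, x along the groove, z up. The probe lies along its x, tail to +x.
- vblock: V-block, fixed: steel base 150 x 76 x 10 mm, two green saddles 22 mm long, 69 wide, 61 high, centred 55 mm either side of its middle along x; 88 mm open between them for fingers (there a bar 22 wide, 18 high). 90 degree V along x, mouth 42 mm wide, brass faces. Origin under its middle at surface height, +x to the stop, z up. A seated probe's axis is along x, y = 0, z = 62 mm.
- v_axis (a point): point midway between the two saddles on the axis of a seated probe, 62 mm above the V-block's origin; same axes as the V-block
- face_left: the polished brass 45 degree faces (slippery, friction about 0.25) of the V on the +y side (both saddles together); origin and axes are those of the V-block
- face_right: the polished brass 45 degree faces (slippery, friction about 0.25) of the V on the -y side (both saddles together); origin and axes are those of the V-block
- stop: red end stop, fixed, rigid, beyond the +x end of the V: upright plate 12 mm thick, 44 mm wide, from 18 to 80 mm above the surface. Its place varies: near face 74 to 94 mm in +x from the V-block's middle. Origin at surface height beneath its near face, x away from the V, same axes as the V-block.
- stop_face (a point): point on the near face of the stop on the axis of a seated probe (62 mm above the surface); the probe's tail face must come up against it
- logger: silver data logger, loose, not to be disturbed: box 85 x 130 x 50 mm with a blank dark display on top, origin at the centre of its underside
- rain_ring: copper rain collector ring, loose, not to be disturbed: 140 mm outside diameter, 45 mm high, origin at the centre of its underside
- battery: yellow battery pack with rounded corners, loose, not to be disturbed: 70 x 105 x 48 mm, origin at the centre of its underside

How it is judged (in metres and radians):
On the way:
1. the probe, lying in the V, is felt against the stop with its tail end (contact force between probe and stop above 0.5 N and angle between the x axis of probe and the x axis of vblock, either way round below 0.06 rad and y of probe_tail in the frame of stop_face between -0.006 and 0.006 m and z of probe_tail in the frame of stop_face between -0.006 and 0.006 m), for 0.02 s.
At the end, for the whole second after the job is handed in: The fingers still hold the probe; each V face (left, right) carries over 2.5 N from it (more than its weight gives); its axis is along the V within 0.04 rad, centred and at seated height within 3 mm, its tail within 3.5 mm of the stop. It stays so for the last second (contact force between probe and face_left above 2.5 N and contact force between probe and face_right above 2.5 N and contact force between the fingers and probe above 2 N and angle between the x axis of probe and the x axis of vblock, either way round below 0.04 rad and x of probe_tail in the frame of stop_face above -0.0035 m and y of probe_tail in the frame of stop_face between -0.003 and 0.003 m and z of probe_tail in the frame of stop_face between -0.003 and 0.003 m); the arm keeps its last pose, push and grip.
It fails at once if the logger, rain ring or battery pack is moved by more than 15 mm (distance of any of logger, rain_ring, battery from where it was at the start of the episode above 0.015 m).
It fails at once if the probe is forced: more than 60 N on a V face or on the stop (contact force between probe and face_left above 60 N or contact force between probe and face_right above 60 N or contact force between probe and stop above 60 N).
It also fails if it takes over 38 s, if anything falls off the work surface, if the arm or the gripper's body presses on something with over 40 N, if the wrist force passes 120 N, or if a joint passes its speed limit or range.

## Working session

There is one attempt and no reset: what is moved stays moved. The work goes in short steps, Python scripts to look and compute and a tool call to move; the robot and the scene stay as the last step left them, time stands still between calls to the robot, and variables do not carry over. Pictures are saved under pics/ and viewed, and the job is handed in when it is done.

Besides the shell and the picture viewer there is one more tool, called after ">>>" by a JSON object that holds its "method" and its "body". step_arm: Moves the arm, as the interface text tells. Shift numbers are shares of 0.3 m and turn numbers shares of 45 degrees, none past 1 either way. Its arguments: {"type":"object","properties":{"steps":{"type":"array","items":{"type":"number"}},"grip_force":{"type":"number"}},"required":["steps"]}

```bash
ls; mkdir -p pics
cat > h.py <<'E'
import numpy as np, cv2
from rig import env, imaging, close_job
def ray(cal,px):
    K=cal["camera_matrix"];k=cal["k1"]
    K=np.array(K)
    d=np.array([(px[0]-K[0,2])/K[0,0],(px[1]-K[1,2])/K[1,1]])
    u=d.copy()
    for _ in range(30): u=d/(1+k*(u@u))
    return np.array([u[0],u[1],1.0])
def world(cal,px,depth):
    T=np.array(cal["world_from_camera"]); return T[:3,:3]@(ray(cal,px)*depth)+T[:3,3]
def onplane(cal,px,z):
    T=np.array(cal["world_from_camera"]); r=T[:3,:3]@ray(cal,px); o=T[:3,3]
    return o+r*(z-o[2])/r[2]
def project(cal,p):
    T=np.array(cal["world_from_camera"]);K=np.array(cal["camera_matrix"])
    c=T[:3,:3].T@(np.array(p)-T[:3,3]);u=c[:2]/c[2];u=u*(1+cal["k1"]*(u@u))
    return K[:2,:2]@u+K[:2,2]
def cloud(cal,mask,dep):
    ys,xs=np.nonzero(mask&(dep>0))
    return np.array([world(cal,(x,y),dep[y,x]) for x,y in zip(xs,ys)]),xs,ys
E
python3 - <<'E'
from h import *
s=env.observe(); print(s["time_s"],s["position"],s["tool_rot"],s["ft_force"])
for n in ("top","scene"):
    im,d=imaging.get_image(n); cv2.imwrite(f"pics/{n}0.png",im); np.save(f"{n}0.npy",d)
    cal=imaging.get_calibration(n); print(n,cal)
E
```

```text
pics
0.0 [ 0.19207266 -0.51507696  0.24769364] [[ 9.37018150e-01  3.49280606e-01 -2.12044784e-04]
 [ 3.49280526e-01 -9.37017035e-01  1.48009925e-03]
 [ 3.18280389e-04 -1.46094298e-03 -9.99998882e-01]] [0.15572859 0.23417636 0.40280469]
top {'camera_matrix': array([[395.32038245,   0.        , 319.35280029],
       [  0.        , 395.32038245, 201.74933973],
       [  0.        ,   0.        ,   1.        ]]), 'k1': -0.10141838332958457, 'world_from_camera': array([[ 2.26757827e-02, -9.81558002e-01,  1.89814904e-01,
         3.93414970e-01],
       [-9.99742216e-01, -2.20458901e-02,  5.42959198e-03,
         7.27012772e-03],
       [-1.14482095e-03, -1.89889093e-01, -9.81804880e-01,
         1.27124261e+00],
       [ 0.00000000e+00,  0.00000000e+00,  0.00000000e+00,
         1.00000000e+00]])}
scene {'camera_matrix': array([[473.67521437,   0.        , 317.90799304],
       [  0.        , 473.67521437, 193.98445574],
       [  0.        ,   0.        ,   1.        ]]), 'k1': 0.03576611133019571, 'world_from_camera': array([[ 0.05924035,  0.66529601, -0.74422563,  1.49601107],
       [ 0.99802546, -0.0550633 ,  0.0302193 , -0.03955712],
       [-0.02087474, -0.74454634, -0.66724433,  0.8397141 ],
       [ 0.        ,  0.        ,  0.        ,  1.        ]])}
```

View pics/top0.png

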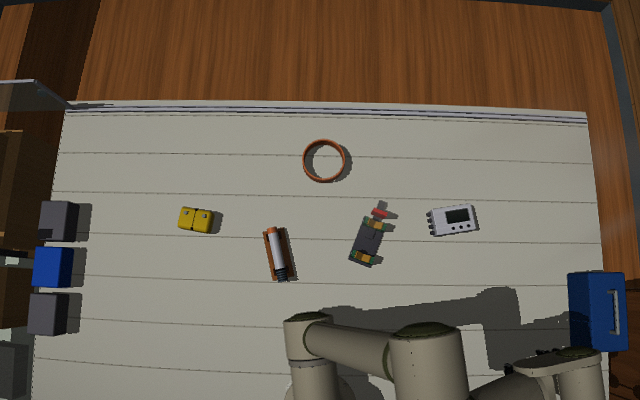

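View pics/scene0.png

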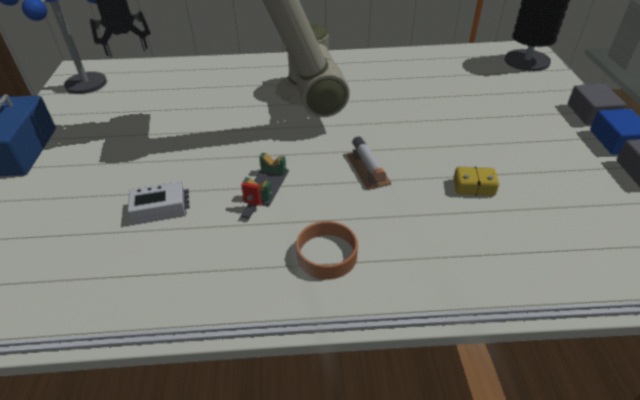

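Run:
```python
from h import *
for n in ("top","scene"):
    im,d=imaging.get_image(n); cal=imaging.get_calibration(n)
    for t,z in (("probe",.04),("probe_tail",.04),("rest",0),("vblock",0),("v_axis",.062),("stop",0),("stop_face",.062),("logger",0),("rain_ring",0),("battery",0)):
        for r in imaging.pinpoint(n,t)[:2]:
            print(n,t,round(r["score"],2),np.round(r["pixel"],1),np.round(onplane(cal,r["pixel"],z),4))
    for t in ("probe","vblock","rest","stop"):
        for r in imaging.regions_of(n,t)[:1]:
            P,xs,ys=cloud(cal,r["mask"],d); np.savez(f"cl_{n}_{t}.npz",P=P,xs=xs,ys=ys)
            print(n,t,r["score"],len(P),np.round(np.median(P,0),4),np.round(P.min(0),3),np.round(P.max(0),3))
print(env.observe()["time_s"])
```

```text
top probe 0.56 [278.4 253. ] [0.4666 0.1375 0.04  ]
top probe_tail 0.97 [269.8 226.8] [0.5478 0.1678 0.04  ]
top rest 0.76 [280.3 253.4] [0.4679 0.1356 0.    ]
top vblock 0.69 [369.5 239.2] [ 0.5199 -0.1501  0.    ]
top v_axis 0.98 [368.6 240.3] [ 0.5103 -0.1397  0.062 ]
top stop 0.41 [373.9 216. ] [ 0.5959 -0.1645  0.    ]
top stop_face 0.51 [380.8 215.4] [ 0.5884 -0.1776  0.062 ]
top logger 0.71 [451.8 217.5] [ 0.5962 -0.4222  0.    ]
top rain_ring 0.73 [322.7 160.2] [0.7811 0.0063 0.    ]
top rain_ring 0.57 [365.9 237.3] [ 0.5258 -0.1385  0.    ]
top battery 0.62 [195.5 222.1] [0.5621 0.4187 0.    ]
top probe 0.91 568 [0.4627 0.1408 0.0525] [ 0.381  0.108 -0.002] [0.546 0.175 0.061]
top vblock 0.64 1149 [ 0.5161 -0.141   0.0129] [ 0.434 -0.196 -0.001] [ 0.643 -0.084  0.064]
top rest 0.59 588 [0.4627 0.1344 0.0082] [ 0.383  0.092 -0.003] [0.552 0.193 0.049]
scene probe 0.96 [365.1 157.6] [0.4648 0.1353 0.04  ]
scene probe_tail 0.92 [377.9 178.4] [0.556  0.1567 0.04  ]
scene rest 0.94 [367.5 171.6] [ 0.4773  0.1422 -0.    ]
scene vblock 0.61 [266.3 185.6] [ 0.5137 -0.1394  0.    ]
scene v_axis 0.9 [264.6 169.9] [ 0.5228 -0.1378  0.062 ]
scene stop_face 0.62 [249.7 186.5] [ 0.5863 -0.1737  0.062 ]
scene logger 0.55 [159.9 210.3] [ 0.5887 -0.4109  0.    ]
scene rain_ring 0.64 [323.9 253.8] [0.7687 0.     0.    ]
scene battery 0.84 [471.1 188.7] [0.572 0.405 0.   ]
scene probe 0.72 1283 [ 0.498  -0.1338  0.0204] [ 0.396 -0.197 -0.001] [ 0.65  -0.082  0.081]
scene vblock 0.79 1299 [ 0.4985 -0.135   0.0202] [ 0.411 -0.199 -0.001] [ 0.65  -0.082  0.082]
scene rest 0.77 552 [0.4956 0.1295 0.01  ] [0.397 0.091 0.002] [0.556 0.195 0.037]
scene stop 0.75 388 [ 0.6045 -0.1712  0.0556] [ 0.532 -0.206  0.002] [ 0.615 -0.15   0.085]
1.6
```

Run:
```python
from h import *
s=env.observe();R=s["tool_rot"];p=s["position"]
T=np.array(imaging.get_calibration("wrist")["world_from_camera"]); print(imaging.get_calibration("wrist")["camera_matrix"])
print(R.T@T[:3,:3],R.T@(T[:3,3]-p))
z=np.load("cl_top_probe.npz")["P"]; 
q=z[z[:,2]>.042]; c=q[:,:2].mean(0); u,s_,v=np.linalg.svd(q[:,:2]-c); print(c,v[0],np.degrees(np.arctan(v[0,1]/v[0,0])))
w=np.load("cl_top_vblock.npz")["P"]
q=w[w[:,2]<.03]; q=q[q[:,2]>.006];c=q[:,:2].mean(0); u,s_,v=np.linalg.svd(q[:,:2]-c); print(c,np.degrees(np.arctan(v[0,1]/v[0,0])))
# tool-frame displacement to view pose above V
tgt=np.array([.45,-.12,.30]); print(R.T@(tgt-p))
```

```text
[[275.28219496   0.         319.49860326]
 [  0.         275.28219496 193.7377108 ]
 [  0.           0.           1.        ]]
[[ 0.00170355 -0.95079083 -0.30982881]
 [ 0.9999974   0.00114996  0.00196937]
 [-0.00151616 -0.30983136  0.95079032]] [ 0.07978872  0.00054149 -0.1251274 ]
[0.46363622 0.14113331] [-0.96789481 -0.25135562] 14.557745062292128
[ 0.51888884 -0.14168399] -19.921991336498404
[ 0.37975208 -0.28036747 -0.05169804]
```

>>> {"method": "step_arm", "body": {"steps": [1, 1, -0.6, 0, 0, 0, 0, 1, 1, -0.6, 0, 0, 0, 0, 1, 1, -0.6, 0, 0, 0, 0, 1, 1, -0.6, 0, 0, 0, 0, 1, 1, -0.6, 0, 0, 0, 0, 1, 1, -0.6, 0, 0, 0, 0, 1, 1, -0.6, 0, 0, 0, 0, 1, 1, -0.6, 0, 0, 0, 0]}}

```text
time_s: 2.4
position: [0.4127, -0.2376, 0.2486]
tool_rot: [[0.935, 0.356, 0.001], [0.356, -0.935, 0.001], [0.001, -0.0, -1.0]]
ft_force: [-0.5, 0.3, 0.1]
grip_width: 0.0856
```

>>> {"method": "step_arm", "body": {"steps": [1, 0.4, -0.22, 0, 0, 0, 0, 1, 0.4, -0.22, 0, 0, 0, 0, 1, 0.4, -0.22, 0, 0, 0, 0, 1, 0.4, -0.22, 0, 0, 0, 0]}}

```text
time_s: 2.8
position: [0.5014, -0.1357, 0.2481]
tool_rot: [[0.936, 0.353, 0.0], [0.353, -0.936, 0.001], [0.001, -0.0, -1.0]]
ft_force: [-0.2, -0.9, 0.2]
grip_width: 0.0852
```

```bash
cat > look.py <<'E'
from h import *
import sys
tag=sys.argv[1]; 
s=env.observe(); cal=imaging.get_calibration("wrist"); im,d=imaging.get_image("wrist")
cv2.imwrite(f"pics/{tag}.png",im); np.savez(f"{tag}.npz",im=im,d=d,T=cal["world_from_camera"],K=cal["camera_matrix"],k1=cal["k1"])
print(s["time_s"],np.round(s["position"],4),np.round(s["tool_rot"],4).tolist(),np.round(s["ft_force"],2),s["grip_width"])
for a in sys.argv[2:]:
    t,z=a.split("="); 
    for r in imaging.pinpoint("wrist",t)[:2]: print(t,round(r["score"],2),np.round(r["pixel"],1),np.round(onplane(cal,r["pixel"],float(z)),4))
E
python3 look.py v1 v_axis=.062 stop_face=.062 vblock=0
```

```text
2.8 [ 0.5014 -0.1357  0.2481] [[0.9356, 0.3531, 0.0005], [0.3531, -0.9356, 0.0005], [0.0006, -0.0003, -1.0]] [-0.17 -0.93  0.18] 0.08517131641133716
v_axis 0.83 [328.5 165.4] [ 0.5174 -0.142   0.062 ]
v_axis 0.27 [520.5 177.9] [ 0.5856 -0.3625  0.062 ]
stop_face 0.72 [377.5 112.7] [ 0.5911 -0.1706  0.062 ]
vblock 0.98 [326.3 154. ] [ 0.5194 -0.1401  0.    ]
vblock 0.36 [115.  115.5] [0.4689 0.1437 0.    ]
```

View pics/v1.png

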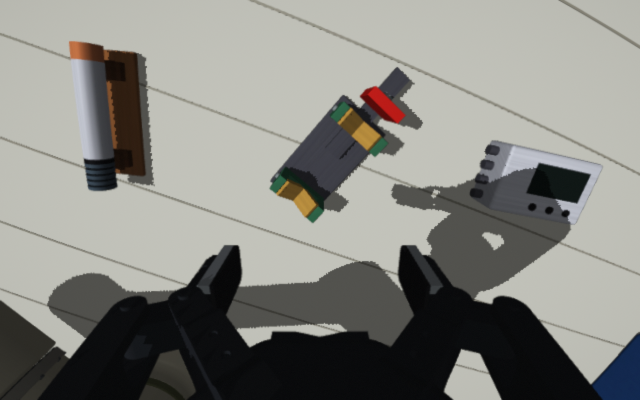

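```bash
cat > fit.py <<'E'
from h import *
from scipy.optimize import minimize, differential_evolution, least_squares
def load(tag):
    z=np.load(tag+".npz"); cal=dict(camera_matrix=z["K"],k1=float(z["k1"]),world_from_camera=z["T"]); return z["im"],z["d"],cal
def fullcloud(tag):
    im,d,cal=load(tag); K=cal["camera_matrix"]
    ys,xs=np.nonzero(d>0); P=np.stack([xs,ys],1).astype(float)
    u=cv2.undistortPoints(P[:,None,:],K,np.array([cal["k1"],0,0,0,0]))[:,0]
    c=np.c_[u,np.ones(len(u))]*d[ys,xs][:,None]; T=cal["world_from_camera"]
    return c@T[:3,:3].T+T[:3,3],im[ys,xs].astype(int),xs,ys
def fitv(tag,x0=(.5185,-.141,np.radians(-22),.084)):
    P,C,xs,ys=fullcloud(tag)
    m=(np.hypot(P[:,0]-x0[0],P[:,1]-x0[1])<.13)&(P[:,2]<.1)&(P[:,2]>-.02); P=P[m]
    def model(q):
        x,y,a,s=q; c,sn=np.cos(a),np.sin(a); dx,dy=P[:,0]-x,P[:,1]-y
        X=c*dx+sn*dy; Y=np.abs(-sn*dx+c*dy); h=np.zeros(len(P))
        h[(np.abs(X)<.075)&(Y<.038)]=.010; h[(np.abs(X)<.075)&(Y<.011)]=.018
        sd=(np.abs(np.abs(X)-.055)<.011)&(Y<.0345); h[sd]=np.where(Y[sd]<.021,.0394+Y[sd],.061)
        st=(X>s)&(X<s+.012)&(Y<.022); h[st]=.080
        b=(X>s+.012)&(X<s+.04)&(Y<.012); h[b]=np.nan
        return h
    def cost(q):
        r=model(q)-P[:,2]; r=r[~np.isnan(r)]; r=np.minimum(np.abs(r),.01); return r.mean()*1e3
    b=[(x0[0]-.015,x0[0]+.015),(x0[1]-.015,x0[1]+.015),(x0[2]-.2,x0[2]+.2),(.072,.096)]
    r=differential_evolution(cost,b,seed=1,popsize=20,maxiter=80,tol=1e-6); return r.x,r.fun
def fitp(tag,x0=(.466,.138),zc=.04):
    P,C,xs,ys=fullcloud(tag)
    m=(np.hypot(P[:,0]-x0[0],P[:,1]-x0[1])<.11)&(P[:,2]<zc+.03)&(P[:,2]>zc-.005); P=P[m]
    def res(q):
        x,y,a,z=q; c,sn=np.cos(a),np.sin(a)
        Y=-sn*(P[:,0]-x)+c*(P[:,1]-y); return np.hypot(Y,P[:,2]-z)-.016
    a0=np.radians(16)
    r=least_squares(res,[x0[0],x0[1],a0,zc],loss="soft_l1",f_scale=.001)
    x,y,a,z=r.x; d=np.array([np.cos(a),np.sin(a)]); ok=np.abs(res(r.x))<.003
    t=(P[ok,:2]-[x,y])@d; lo,hi=np.percentile(t,[.5,99.5]); 
    return np.array([x,y])+d*(lo+hi)/2,np.degrees(a),z,hi-lo,ok.sum(),np.abs(res(r.x)[ok]).mean()
E
python3 - <<'E'
from fit import *
q,f=fitv("v1"); print(np.round(q,4),np.degrees(q[2]),f)
print(fitp("v1"))
P,C,xs,ys=fullcloud("v1"); m=np.hypot(P[:,0]-.52,P[:,1])<.1; print(np.percentile(P[m][:,2],[5,50,95]))
E
```

```text
[ 0.5158 -0.1409 -0.3592  0.0846] -20.581784171957526 1.3455582552820153
(array([0.46620213, 0.141906  ]), np.float64(14.491399262435216), np.float64(0.03898937840070737), np.float64(0.16785123730446588), np.int64(4499), np.float64(0.0006645136600587731))
[-1.76314463e-03  1.21898745e-04  3.21863843e-01]
```

>>> {"method": "step_arm", "body": {"steps": [1, 0.217, -0.907, 0, 0, 0, 0.138, 1, 0.217, -0.907, 0, 0, 0, 0.138, 1, 0.217, -0.907, 0, 0, 0, 0.138, 1, 0.217, -0.907, 0.2, 0, 0, 0.138, 1, 0.217, -0.907, 0.4, 0, 0, 0.138, 1, 0.217, -0.907, 0.4, 0, 0, 0.138, 1, 0.217, -0.907, 0.4, 0, 0, 0.138, 1, 0.217, -0.907, 0.4, 0, 0, 0.138, 1, 0.217, -0.907, 0.4, 0, 0, 0.138]}}

```text
time_s: 3.9
position: [0.4662, 0.1385, 0.1289]
tool_rot: [[0.969, 0.245, 0.0], [0.245, -0.969, -0.0], [0.0, 0.0, -1.0]]
ft_force: [0.3, -0.1, 0.7]
grip_width: 0.0855
```

```bash
python3 look.py p1
python3 - <<'E'
from fit import *
print(fitp("p1"))
E
```

```text
3.9 [0.4662 0.1385 0.1289] [[0.9695, 0.2452, 0.0004], [0.2452, -0.9695, -0.0003], [0.0003, 0.0004, -1.0]] [ 0.34 -0.1   0.68] 0.08552450373072498
(array([0.46643377, 0.14203831]), np.float64(14.591230142965856), np.float64(0.03937798335053895), np.float64(0.16860558119267255), np.int64(7897), np.float64(0.000431058259848074))
```

View pics/p1.png

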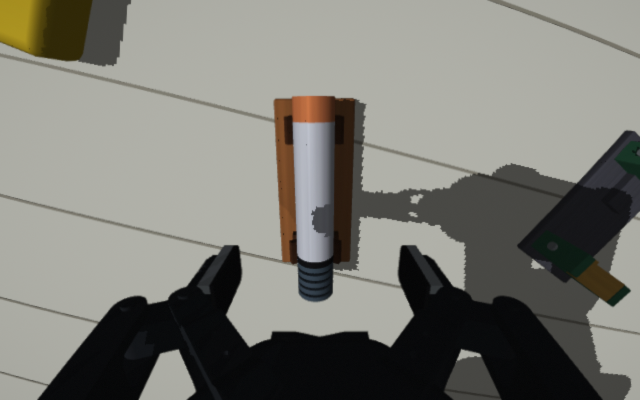

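>>> {"method": "step_arm", "body": {"steps": [1, 0, 0, 0.15, 0, 0, 0, 1, 0, 0, 0.2, 0, 0, 0, 1, 0, 0, 0.2, 0, 0, 0]}}

```text
time_s: 4.25
position: [0.4658, 0.1381, 0.0679]
tool_rot: [[0.97, 0.244, -0.001], [0.244, -0.97, -0.0], [-0.001, -0.0, -1.0]]
ft_force: [-0.6, -0.6, 1.2]
grip_width: 0.0855
```

>>> {"method": "step_arm", "body": {"steps": [1, 0.005, -0.012, 0, 0, 0, 0, 1, 0.005, -0.012, 0.1, 0, 0, 0, 1, 0.005, -0.012, 0.1, 0, 0, 0, 1, 0.005, -0.012, 0.1, 0, 0, 0]}}

```text
time_s: 4.65
position: [0.4669, 0.1433, 0.0396]
tool_rot: [[0.969, 0.246, 0.001], [0.246, -0.969, 0.0], [0.001, 0.0, -1.0]]
ft_force: [1.3, -0.2, 0.4]
grip_width: 0.0854
```

>>> {"method": "step_arm", "body": {"steps": [0, 0, 0.003, 0.004, 0, 0, 0, 0, 0, 0.003, 0.004, 0, 0, 0, 0, 0, 0.003, 0.004, 0, 0, 0, 0, 0, 0.003, 0.004, 0, 0, 0, 0, 0, 0.003, 0.004, 0, 0, 0, 0, 0, 0.003, 0.004, 0, 0, 0, 0, 0, 0.003, 0.004, 0, 0, 0, 0, 0, 0.003, 0.004, 0, 0, 0], "grip_force": 60}}

```text
time_s: 5.45
position: [0.4665, 0.143, 0.0379]
tool_rot: [[0.969, 0.246, 0.001], [0.246, -0.969, 0.001], [0.001, -0.001, -1.0]]
ft_force: [-1.8, 3.4, 7.3]
grip_width: 0.0305
```

>>> {"method": "step_arm", "body": {"steps": [0, 0, 0, -0.05, 0, 0, 0, 0, 0, 0, -0.15, 0, 0, 0, 0, 0, 0, -0.25, 0, 0, 0, 0, 0, 0, -0.35, 0, 0, 0, 0, 0, 0, -0.4, 0, 0, 0, 0, 0, 0, -0.4, 0, 0, 0, 0, 0, 0, -0.4, 0, 0, 0]}}

```text
time_s: 6.15
position: [0.466, 0.1425, 0.1565]
tool_rot: [[0.969, 0.246, -0.001], [0.246, -0.969, -0.0], [-0.001, -0.0, -1.0]]
ft_force: [-0.3, 0.3, -2.3]
grip_width: 0.0303
```

```bash
python3 look.py l1
python3 - <<'E'
from fit import *
s=env.observe();print(s["ft_force"],s["wrist_torque"])
print(fitp("l1",x0=tuple(s["position"][:2]),zc=s["position"][2]+.002))
E
```

```text
6.15 [0.466  0.1425 0.1565] [[0.9693, 0.2459, -0.001], [0.2459, -0.9693, -0.0], [-0.001, -0.0002, -1.0]] [-0.26  0.35 -2.33] 0.03028308422570869
[-0.57434643 -0.61902437 -1.60514442] [0.05614486 0.004336   0.03030231]
(array([0.49188911, 0.14836858]), np.float64(14.560820337009226), np.float64(0.15809257293922518), np.float64(0.11497687188185143), np.int64(16279), np.float64(0.0004025696825848763))
```

View pics/l1.png

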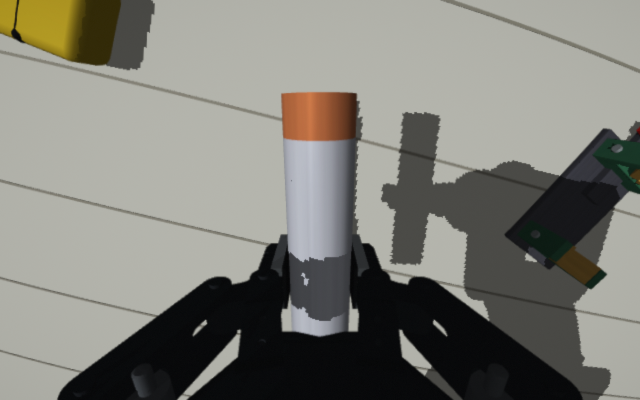

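```bash
cat >> fit.py <<'E'
def fith(tag,pos,rot):
    P,C,xs,ys=fullcloud(tag); Q=(P-pos)@rot
    m=(np.abs(Q[:,1])<.02)&(Q[:,0]>.025)&(Q[:,0]<.13)&(np.abs(Q[:,2])<.03); Q=Q[m]
    def res(q):
        y,a,z,b=q
        return np.hypot(Q[:,1]-y-a*Q[:,0],Q[:,2]-z-b*Q[:,0])-.016
    r=least_squares(res,[0,0,-.002,0],loss="soft_l1",f_scale=.001); ok=np.abs(res(r.x))<.003
    return r.x,np.percentile(Q[ok,0],[99,99.7,99.95]),ok.sum()
E
python3 - <<'E'
from fit import *
s=env.observe()
print(fith("l1",s["position"],s["tool_rot"]))
E
```

```text
(array([ 0.0009033 , -0.00623488, -0.00181489, -0.00200533]), array([0.08409425, 0.08444412, 0.08452804]), np.int64(10023))
```

>>> {"method": "step_arm", "body": {"steps": [0, -0.035, 0.3, 0, 0, 0, 0.25, 0, -0.104, 0.934, 0, 0, 0, 0.781, 0, -0.104, 0.934, 0, 0, 0, 0.781, 0, -0.104, 0.934, 0, 0, 0, 0.781, 0, -0.104, 0.934, 0, 0, 0, 0.781, 0, -0.104, 0.934, 0, 0, 0, 0.781, 0, -0.104, 0.934, 0, 0, 0, 0.781, 0, -0.104, 0.934, 0, 0, 0, 0.781, 0, -0.104, 0.934, 0, 0, 0, 0.781]}}

```text
time_s: 7.1
position: [0.5047, -0.1357, 0.1563]
tool_rot: [[0.934, -0.356, -0.002], [-0.356, -0.934, 0.001], [-0.002, -0.0, -1.0]]
ft_force: [0.4, 0.5, -1.2]
grip_width: 0.0302
```

```bash
python3 look.py w1 stop_face=.062
python3 - <<'E'
from fit import *
s=env.observe();R=s["tool_rot"];print(s["position"])
print(fith("w1",s["position"],R))
P,C,xs,ys=fullcloud("w1"); 
# red points
m=(C[:,2]>130)&(C[:,1]<60)&(C[:,0]<60); Q=P[m]; V=np.array([.5158,-.1409]);a=-.3592
X=(Q[:,:2]-V)@[np.cos(a),np.sin(a)];Y=(Q[:,:2]-V)@[-np.sin(a),np.cos(a)]
for lo,hi in ((.078,.084),(.03,.07)):
    k=(Q[:,2]>lo)&(Q[:,2]<hi)&(X>.06)&(X<.11); print(k.sum(),np.percentile(X[k],[1,50,99]),np.percentile(Y[k],[1,50,99])) if k.sum() else 0
print("heading",np.degrees(np.arctan2(R[1,0],R[0,0])), (s["position"][:2]-V)@[np.cos(a),np.sin(a)],(s["position"][:2]-V)@[-np.sin(a),np.cos(a)])
try: print(fitv("w1"))
except Exception as e: print(e)
E
```

```text
7.1 [ 0.5047 -0.1357  0.1563] [[0.9344, -0.3561, -0.0017], [-0.3561, -0.9344, 0.0012], [-0.002, -0.0005, -1.0]] [ 0.39  0.45 -1.21] 0.030202768402203345
stop_face 0.71 [316.   82.5] [ 0.595  -0.1677  0.062 ]
[ 0.50492753 -0.13554545  0.15683474]
(array([ 0.000696  , -0.00526152, -0.00083065, -0.00067042]), array([0.08409616, 0.08444508, 0.08451375]), np.int64(10030))
1117 [0.08519875 0.09045985 0.09607511] [-0.02112911 -0.0002036   0.02136236]
heading -20.823657318611616 -0.012060828840797738 0.0011908637653938806
(array([ 0.51611294, -0.14095679, -0.35556614,  0.0843553 ]), np.float64(0.9736262858406275))
```

View pics/w1.png

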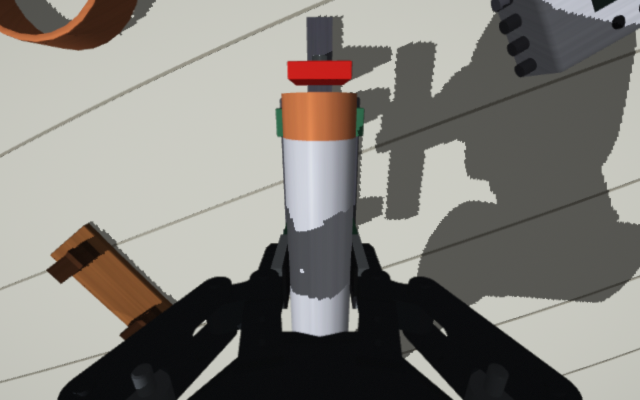

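>>> {"method": "step_arm", "body": {"steps": [0, 0, 0.002, 0.12, 0, 0, 0, 0, 0, 0.002, 0.2, 0, 0, 0, 0, 0, 0.002, 0.26, 0, 0, 0, 0, 0, 0.002, 0.28, 0, 0, 0, 0, 0, 0.002, 0.28, 0, 0, 0, 0, 0, 0.002, 0.28, 0, 0, 0]}}

```text
time_s: 7.8
position: [0.5054, -0.1372, 0.074]
tool_rot: [[0.934, -0.356, 0.001], [-0.356, -0.934, -0.001], [0.001, 0.0, -1.0]]
ft_force: [-1.0, -0.5, -1.4]
grip_width: 0.0306
```

>>> {"method": "step_arm", "body": {"steps": [0, 0, 0, 0.015, 0, 0, 0, 0, 0, 0, 0.025, 0, 0, 0, 0, 0, 0, 0.03, 0, 0, 0, 0, 0, 0, 0.03, 0, 0, 0]}}

```text
time_s: 8.2
position: [0.5048, -0.1373, 0.064]
tool_rot: [[0.934, -0.357, -0.0], [-0.357, -0.934, 0.0], [-0.0, -0.0, -1.0]]
ft_force: [-0.6, -0.2, -2.8]
grip_width: 0.0301
```

>>> {"method": "step_arm", "body": {"steps": [0, 0, 0, 0.004, 0, 0, 0, 0, 0, 0, 0.004, 0, 0, 0, 0, 0, 0, 0.004, 0, 0, 0]}}

```text
time_s: 8.5
position: [0.5049, -0.1373, 0.063]
tool_rot: [[0.934, -0.357, 0.0], [-0.357, -0.934, -0.0], [0.0, 0.0, -1.0]]
ft_force: [-0.5, -0.1, -2.7]
grip_width: 0.0305
```

>>> {"method": "step_arm", "body": {"steps": [0, 0, 0, 0.003, 0, 0, 0, 0, 0, 0, 0.003, 0, 0, 0, 0, 0, 0, 0.003, 0, 0, 0]}}

```text
time_s: 8.8
position: [0.5049, -0.1373, 0.062]
tool_rot: [[0.934, -0.357, -0.0], [-0.357, -0.934, 0.0], [-0.0, -0.0, -1.0]]
ft_force: [0.1, -0.9, -2.1]
grip_width: 0.0304
```

>>> {"method": "step_arm", "body": {"steps": [0, 0, 0, 0.003, 0, 0, 0, 0, 0, 0, 0.003, 0, 0, 0, 0, 0, 0, 0.003, 0, 0, 0]}}

```text
time_s: 9.1
position: [0.505, -0.1373, 0.0611]
tool_rot: [[0.934, -0.357, 0.0], [-0.357, -0.934, 0.0], [0.0, -0.0, -1.0]]
ft_force: [0.0, -0.1, -2.3]
grip_width: 0.0304
```

>>> {"method": "step_arm", "body": {"steps": [0, 0, 0, 0.002, 0, 0, 0, 0, 0, 0, 0.002, 0, 0, 0, 0, 0, 0, 0.002, 0, 0, 0]}}

```text
time_s: 9.4
position: [0.5051, -0.1371, 0.0608]
tool_rot: [[0.934, -0.357, 0.001], [-0.357, -0.934, 0.0], [0.001, -0.0, -1.0]]
ft_force: [0.4, 2.5, 3.2]
grip_width: 0.0305
```

>>> {"method": "step_arm", "body": {"steps": [0, 0, -0.001, 0, 0, 0, 0, 0, 0, -0.001, 0, 0, 0, 0, 0, 0, -0.001, 0, 0, 0, 0]}}

```text
time_s: 9.7
position: [0.5051, -0.137, 0.0607]
tool_rot: [[0.934, -0.357, 0.0], [-0.357, -0.934, -0.0], [0.0, -0.0, -1.0]]
ft_force: [1.0, 1.9, 4.1]
grip_width: 0.0302
```

```bash
cat > st.py <<'E'
from h import *
s=env.observe();R=np.array(s["tool_rot"])
print(s["time_s"],np.round(s["position"],4),"F tool",np.round(R.T@s["ft_force"],2),"T tool",np.round(R.T@s["wrist_torque"],3),"head",np.degrees(np.arctan2(R[1,0],R[0,0])))
E
python3 st.py
```

```text
9.7 [ 0.5051 -0.137   0.0607] F tool [ 0.27 -2.15 -4.09] T tool [ 0.316 -0.002 -0.023] head -20.91242303455841
```

>>> {"method": "step_arm", "body": {"steps": [0, 0.01, -0.001, 0, 0, 0, 0, 0, 0.02, -0.001, 0, 0, 0, 0, 0, 0.028, -0.001, 0, 0, 0, 0, 0, 0.028, -0.001, 0, 0, 0, 0]}}

```text
time_s: 10.1
position: [0.5133, -0.1397, 0.0603]
tool_rot: [[0.934, -0.357, 0.0], [-0.357, -0.934, 0.0], [0.0, -0.0, -1.0]]
ft_force: [1.3, 3.3, -0.4]
grip_width: 0.0304
```

```bash
python3 st.py
```

```text
10.1 [ 0.5133 -0.1397  0.0603] F tool [ 0.04 -3.56  0.38] T tool [ 0.623  0.107 -0.048] head -20.916311721652185
```

>>> {"method": "step_arm", "body": {"steps": [0, 0, -0.002, 0, 0, 0, 0, 0, 0, -0.002, 0, 0, 0, 0, 0, 0, -0.002, 0, 0, 0, 0]}}

```text
time_s: 10.4
position: [0.5131, -0.1394, 0.0604]
tool_rot: [[0.934, -0.357, -0.0], [-0.357, -0.934, -0.0], [-0.0, 0.0, -1.0]]
ft_force: [0.3, 0.7, -1.4]
grip_width: 0.0302
```

```bash
python3 st.py
```

```text
10.4 [ 0.5131 -0.1394  0.0604] F tool [ 0.02 -0.76  1.41] T tool [-0.026 -0.001  0.009] head -20.919659653213124
```

>>> {"method": "step_arm", "body": {"steps": [0, 0, 0, 0.002, 0, 0, 0, 0, 0, 0, 0.002, 0, 0, 0, 0, 0, 0, 0.002, 0, 0, 0]}}

```text
time_s: 10.7
position: [0.5132, -0.1393, 0.06]
tool_rot: [[0.934, -0.357, 0.0], [-0.357, -0.934, -0.0], [0.0, 0.0, -1.0]]
ft_force: [-0.2, 0.7, -0.1]
grip_width: 0.0303
```

```bash
python3 st.py
```

```text
10.7 [ 0.5132 -0.1393  0.06  ] F tool [-0.47 -0.53  0.08] T tool [-0.082  0.031 -0.044] head -20.90939737869054
```

>>> {"method": "step_arm", "body": {"steps": [0, 0.003, 0, 0, 0, 0, 0, 0, 0.006, 0, 0, 0, 0, 0, 0, 0.006, 0, 0, 0, 0, 0]}}

```text
time_s: 11.0
position: [0.5148, -0.1398, 0.0599]
tool_rot: [[0.934, -0.357, -0.0], [-0.357, -0.934, 0.0], [-0.0, 0.0, -1.0]]
ft_force: [-1.2, 0.8, 1.1]
grip_width: 0.0306
```

```bash
python3 st.py
```

```text
11.0 [ 0.5148 -0.1398  0.0599] F tool [-1.41 -0.31 -1.06] T tool [ 0.035 -0.249 -0.164] head -20.9028900887906
```

>>> {"method": "step_arm", "body": {"steps": [0, 0.002, 0, 0, 0, 0, 0, 0, 0.002, 0, 0, 0, 0, 0]}}

```text
time_s: 11.2
position: [0.5154, -0.14, 0.0599]
tool_rot: [[0.934, -0.357, -0.0], [-0.357, -0.934, 0.0], [-0.0, 0.0, -1.0]]
ft_force: [-1.8, 0.8, 0.7]
grip_width: 0.0305
```

```bash
python3 st.py
```

```text
11.2 [ 0.5154 -0.14    0.0599] F tool [-1.91 -0.08 -0.74] T tool [ 0.01  -0.319 -0.15 ] head -20.909468864973398
```

>>> {"method": "step_arm", "body": {"steps": [0, 0.002, 0, 0, 0, 0, 0, 0, 0.002, 0, 0, 0, 0, 0]}}

```text
time_s: 11.4
position: [0.5159, -0.1402, 0.0599]
tool_rot: [[0.934, -0.357, -0.0], [-0.357, -0.934, 0.0], [-0.0, -0.0, -1.0]]
ft_force: [-2.3, 1.8, 2.6]
grip_width: 0.03
```

```bash
python3 st.py
```

```text
11.4 [ 0.5159 -0.1402  0.0599] F tool [-2.83 -0.83 -2.62] T tool [ 0.008 -0.396 -0.207] head -20.910563748132507
```

>>> {"method": "step_arm", "body": {"steps": [0, 0.002, 0, 0, 0, 0, -0.006, 0, 0.002, 0, 0, 0, 0, -0.006]}}

```text
time_s: 11.6
position: [0.5159, -0.1402, 0.0599]
tool_rot: [[0.936, -0.353, -0.002], [-0.353, -0.936, 0.001], [-0.002, -0.0, -1.0]]
ft_force: [-5.9, 2.3, 4.9]
grip_width: 0.0303
```

```bash
python3 st.py
```

```text
11.6 [ 0.5159 -0.1402  0.0599] F tool [-6.36 -0.1  -4.84] T tool [-0.086 -0.897  0.102] head -20.659956354525637
```

>>> {"method": "step_arm", "body": {"steps": [0, 0.002, 0, 0, 0, 0, 0, 0, 0.002, 0, 0, 0, 0, 0]}}

```text
time_s: 11.8
position: [0.5159, -0.1402, 0.0599]
tool_rot: [[0.936, -0.353, -0.003], [-0.353, -0.936, 0.001], [-0.003, -0.0, -1.0]]
ft_force: [-8.2, 1.7, 7.2]
grip_width: 0.0306
```

```bash
python3 st.py
```

```text
11.8 [ 0.5159 -0.1402  0.0599] F tool [-8.33  1.31 -7.22] T tool [-0.169 -1.314  0.113] head -20.65844537477696
```

>>> {"method": "step_arm", "body": {"steps": [0, 0, 0, 0.002, 0, 0, 0, 0, 0, 0, 0.002, 0, 0, 0, 0, 0, 0, 0.002, 0, 0, 0]}}

```text
time_s: 12.1
position: [0.5159, -0.1402, 0.0598]
tool_rot: [[0.936, -0.353, -0.003], [-0.353, -0.936, 0.001], [-0.003, -0.0, -1.0]]
ft_force: [-9.5, 2.8, 12.1]
grip_width: 0.0307
```

```bash
python3 st.py
```

```text
12.1 [ 0.5159 -0.1402  0.0598] F tool [ -9.95   0.75 -12.07] T tool [-0.14  -1.586  0.09 ] head -20.65798766145713
```

>>> {"method": "step_arm", "body": {"steps": [0, -0.001, 0, 0.001, 0, 0, 0, 0, -0.001, 0, 0.001, 0, 0, 0, 0, -0.001, 0, 0.001, 0, 0, 0, 0, -0.001, 0, 0.001, 0, 0, 0]}}

```text
time_s: 12.5
position: [0.5159, -0.1402, 0.0598]
tool_rot: [[0.936, -0.353, -0.002], [-0.353, -0.936, 0.001], [-0.002, 0.0, -1.0]]
ft_force: [-10.1, 2.7, 13.9]
grip_width: 0.0306
```

```bash
python3 st.py; python3 look.py f1; python3 st.py
python3 - <<'E'
from fit import *
s=env.observe(); h=fith("f1",s["position"],s["tool_rot"]); print(h)
y,a,z,b=h[0]; x=h[1][1]
t=s["position"]+s["tool_rot"]@np.array([x,y+a*x,z+b*x]); V=np.array([.516,-.1409]);al=-.357
print("tail V frame",(t[:2]-V)@[np.cos(al),np.sin(al)],(t[:2]-V)@[-np.sin(al),np.cos(al)],t[2])
R=s["tool_rot"]; d=R@np.array([1,a,b]); print("probe heading",np.degrees(np.arctan2(d[1],d[0])),"pitch",np.degrees(d[2]))
im,_=imaging.get_image("scene"); cv2.imwrite("pics/scene_f.png",cv2.resize(im[120:260,180:400],None,fx=3,fy=3))
E
```

```text
12.5 [ 0.5159 -0.1402  0.0598] F tool [-10.39   1.04 -13.85] T tool [-0.118 -1.565  0.209] head -20.661158747771495
12.5 [ 0.5159 -0.1402  0.0598] [[0.9357, -0.3528, -0.0017], [-0.3528, -0.9357, 0.0006], [-0.0018, 0.0, -1.0]] [-10.07   2.69  13.87] 0.030587171380428956
12.55 [ 0.5159 -0.1402  0.0598] F tool [-10.06   1.41 -14.66] T tool [-0.129 -1.554  0.115] head -20.661890384427515
(array([ 0.00056889, -0.005654  ,  0.00126889, -0.0600727 ]), array([0.10265638, 0.10420644, 0.10467096]), np.int64(12765))
tail V frame 0.10391122699628227 0.0002630578976051857 0.0646185493563254
probe heading -20.338034329829348 pitch 3.337644259504956
```

View pics/f1.png

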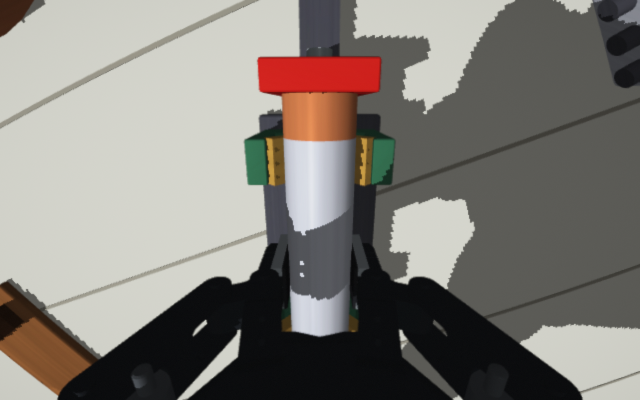

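View pics/scene_f.png

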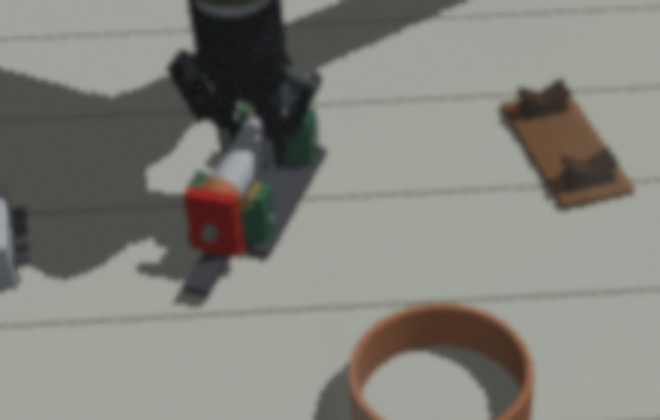

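```bash
sed -i 's/Q\[:,0\]<.13)/Q[:,0]<.080)/' fit.py
python3 - <<'E'
from fit import *
s=env.observe(); h=fith("f1",s["position"],s["tool_rot"]); y,a,z,b=h[0]; print(h)
for x in(-.085,.0845):
    t=s["position"]+s["tool_rot"]@np.array([x,y+a*x,z+b*x]); V=np.array([.516,-.1409]);al=-.357
    print("end in V",np.round([(t[:2]-V)@[np.cos(al),np.sin(al)],(t[:2]-V)@[-np.sin(al),np.cos(al)],t[2]],4))
E
```

```text
(array([ 0.00053159, -0.00439245, -0.00143885, -0.00296877]), array([0.07962643, 0.07999449, 0.07999713]), np.int64(9465))
end in V [-0.0853  0.      0.0612]
end in V [0.0842 0.0002 0.0614]
```

>>> {"method": "step_arm", "body": {"steps": [0, 0, 0, 0, 0, 0, 0, 0, 0, 0, 0, 0, 0, 0, 0, 0, 0, 0, 0, 0, 0, 0, 0, 0, 0, 0, 0, 0, 0, 0, 0, 0, 0, 0, 0]}}

```text
time_s: 13.1
position: [0.5159, -0.1402, 0.0598]
tool_rot: [[0.936, -0.353, -0.002], [-0.353, -0.936, 0.001], [-0.002, 0.0, -1.0]]
ft_force: [-10.3, 3.2, 13.9]
grip_width: 0.0302
```

```bash
python3 st.py; python3 -c "
from h import *
close_job()"
```

```text
13.1 [ 0.5159 -0.1402  0.0598] F tool [-10.78   0.6  -13.93] T tool [-0.111 -1.539  0.153] head -20.65978977705182
the job is handed in; nothing more can be done
```

I took the probe off its rest, laid it in the V with the copper tail towards the red stop, and slid it along until the tail met the stop. I handed the job in at 13.1 s with the gripper still holding it pressed down. No verdict is reported.

- **Stop contact:** the probe stopped advancing and the push against it rose to about 8 N, then settled at about 10 N. I backed off 0.3 mm before finishing, but that did not lower it.
- **Downward press:** the wrist force sensor read about 14 N up on the tool, roughly 16 N with the probe's weight counted. It held steady over the last half second.
- **Position:** the last depth fit put the axis level at about 61 mm (62 mm is nominal) and centred within about 0.3 mm. It was along the V within about 0.2 degrees, with the tail within about 1 mm of the stop.
- **V faces:** I couldn't measure each face separately. The side force was only about 1 N, so the load looks evenly shared.

**One check disagreed:** my first fit of the final picture showed a 3 degree tilt because it included the top of the stop. Leaving the stop out gave the level result above.

I kept clear of the logger, ring and battery pack, but I didn't measure their positions again at the end.

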